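# Find the case whose grinding ball has come loose and hold it out over the pan

## Robot

A 6-joint arm with a two-finger parallel gripper is mounted at the origin on the work surface. World frame = base frame: x ahead of the robot, y to its left, z up, the work surface at z = 0. Lengths are in m, angles in degrees, forces in N, time in s.
With the tool pointing down it reaches from about 0.35 to 0.875 m from the base axis. Payload 4.2 kg.
Tool frame: the origin (TCP) lies between the finger pads; the fingertips stand 14 mm ahead of it and the grasp point (between the pads) lies 5 mm behind it; z points along the fingers, y is the line along which they close (so a half turn about z gives the same grasp; the last joint's range is limited). The gripper opens to 87 mm and grips with 3 to 60 N. Pads are 19 mm wide; open, the fingers measure 117 mm over their backs; the gripper's body (75 mm by 190 mm) begins 51 mm behind the grasp point.
Start: joints at [-49.011, 22.042, 0.453, 0, -68.411, -14.817], TCP at [0.276, -0.561, 0.237] pointing down, gripper open.
Joint ranges: [-179.83, 179.83], [-69.29, 118.12], [-61.27, 80.66], [-181.25, 117.63], [-171.15, -9.14], [-177.46, 177.46]. Speed limits (degrees/s): [159.86, 159.86, 180, 180, 180, 180].

## Interface

Orientations are given as a 3x3 rotation matrix whose columns are the frame's x, y, z axes.
In Python, from station import * gives the robot as it stands. The module is installed in compiled form; this text tells all that it offers.
- The arm moves only by the tool play_rows, never from a script. Its argument "steps" is a list of rows, each an object of numbers: "ax", "ay", "az": the turn, a rotation vector about the tool's x, y, z in degrees; "dx", "dy", "dz": the shift along the tool's x, y, z in mm; "claw": the finger opening in mm, from 0 to 87. A call has 1 to 20 rows; each row shifts and turns the commanded pose from where the row before left it, along the tool's axes as they then stand; what a row does not reach is not made up. A row lasts 1/10 s, in which the tool goes at most 50 mm and 8.59 degrees, less where a joint would pass 70% of its speed; a pose out of reach is approached as far as the arm can. A call with a gripper value outside its range is refused whole. The fingers move at their own pace and stop on an object; the grip force is fixed at half the most. Time passes only in rows, so rows that do not move let the fingers close. It gives the time, the measured TCP pose, the force, the opening and the grip force at its end, in the units of the state.
- sense(): the state, without advancing time (a new reading comes with each control period).
- capture(name): name is "scene" or "top" or "wrist"; returns a dict with "frame" (400x640x3 uint8, blue, green, red), "range_z" (400x640 float32, m along the optical axis (not along the pixel's ray), 0 where there is no reading), "fx", "fy", "cx", "cy" (pixels), "xyz" and "rotation" of the camera in the world. Camera axes: x right, y down, z forward; pixel columns grow to the right and rows downward; lengths in m; the calibration is good to about 2 mm. A picture is of the moment at which its call begins.
- finish_job(): hands the job in; it is judged then, once.
The state is a dict: "time_s": time; "joints": joint angles; "joint_velocities": joint speeds; "effort": joint torques, N m; "tcp_pos": TCP position; "ee_rot": TCP orientation; "wrist_force": force on the tool from outside, world axes, zero at the start; "moment": the same for the moment, N m; "gripper_width": opening from 0.0 (shut) to 1.0 (fully open); "gripper_force": force on a finger pad.
Only numpy, scipy, OpenCV 4.12 (cv2) and the standard library are available. Lean on these libraries where they do the work, as an engineer would, in place of code of your own. Each camera call takes 0.05 s, during which the arm holds its last target. There are 200 camera calls.

## Task

Each of the three shut blue-lidded cases holds a grinding ball for the mill, and in one of them the ball has come out of its foam and rolls about. Pick the cases up one at a time and shake each end to end a few times in the air until you find the one that rattles, laying any silent one gently back flat on the rubber mat and leaving everything else on the bench alone. Hold the rattling case out in front, lid up, level and still, over the middle of the steel pan and about a hand's breadth above it, so that I can open it there without the ball getting away, and finish while still holding it.

Things in the scene. Friction and masses are not known exactly. Their poses are not given: they have to be found in the camera images.
- case_a: one of three like shut cases, 120 (x) by 50 (y) by 44 mm, grey metal with a blue lid, latch at -x; origin at the centre of its underside, z up; lies flat on the mat. 0.27-0.85 kg at random. One case, any of them, holds a free carbide ball, 30 mm, 210 g, with 42 mm play to each end (x), 7 mm to each side; in the other two nothing moves. Bears an 80 N grip across y.
- case_b: one of three like shut cases, 120 (x) by 50 (y) by 44 mm, grey metal with a blue lid, latch at -x; origin at the centre of its underside, z up; lies flat on the mat. 0.27-0.85 kg at random. Jerked or rocked end to end in the air, a free ball rolls and knocks; once the case is level it stays near the end it ran to and shifts the moment on the tool by 0.03-0.08 N m. A silent case's does not shift.
- case_c: one of three like shut cases, 120 (x) by 50 (y) by 44 mm, grey metal with a blue lid, latch at -x; origin at the centre of its underside, z up; lies flat on the mat. 0.27-0.85 kg at random. Do not go by weight: the cases' own weights differ by more than a ball's. Only shaking tells.
- mat: black rubber bench mat fixed on the bench, 150 mm (x) by 350 mm (y), 4 mm thick, where the cases lie side by side in a row along its y, about 110 mm apart; origin at the centre of its underside (bench level)
- pan: round shallow stainless pan standing loose on the bench beyond the mat, 150 mm in diameter, 22 mm tall, over which cases are opened; origin at the centre of its underside (bench level)
- petri_dish: bystander: closed glass dish, 91 mm in diameter, 16 mm tall, to the left; origin at the centre of its underside
- beaker: bystander: glass beaker, 68 mm in diameter, 85 mm tall, to the right; origin at the centre of its underside
- spatula: bystander: spatula with a black handle, 190 mm long, lying flat along its x to the right; origin under its middle
Not all that is in view belongs to the job. Of the things shaped like the pan, the stainless one is meant.

How it is judged:
By the outcome, as a careful person would: the job done as asked, in the order asked, and still so for the second after the job is handed in, while the arm keeps its last pose, push and grip.
It also fails if it takes over 72 s, if anything falls off the work surface, if the arm or the gripper's body presses on something with over 40 N, if the wrist force passes 120 N, or if a joint passes its speed limit or range.

## Working session

There is one attempt and no reset: what is moved stays moved. The work goes in short steps, Python scripts to look and compute and a tool call to move; the robot and the scene stay as the last step left them, time stands still between calls to the robot, and variables do not carry over. Pictures are saved under pics/ and viewed, at most 10 in all, crops included, and the job is handed in when it is done.

Besides the shell and the picture viewer there is one more tool, called after "Call:" in YAML: its name, and indented under it one key for each argument. play_rows: Moves the arm, as the interface text tells. Its arguments: {"type":"object","properties":{"steps":{"type":"array"}},"required":["steps"]}

```bash
mkdir -p pics; cat > h.py <<'E'
from station import *
import numpy as np, cv2
def pts(c):
    v,u=np.mgrid[0:400,0:640]; z=c["range_z"]
    p=np.stack([(u-c["cx"])/c["fx"]*z,(v-c["cy"])/c["fy"]*z,z],-1)
    return p@np.array(c["rotation"]).T+np.array(c["xyz"])
E
python3 - <<'E'
from h import *
s=sense(); print({k:np.round(v,3).tolist() for k,v in s.items()})
for n in("top","scene"):
    c=capture(n); cv2.imwrite(f"pics/{n}0.png",c["frame"]); np.savez(f"{n}.npz",**c)
    print(n,c["xyz"],np.round(c["rotation"],3).tolist(),c["fx"])
    p=pts(c); hsv=cv2.cvtColor(c["frame"],cv2.COLOR_BGR2HSV)
    m=cv2.inRange(hsv,(95,90,40),(130,255,255))
    k,l,st,ce=cv2.connectedComponentsWithStats(m)
    for i in range(1,k):
        if st[i,4]>60:
            q=p[(l==i)&(c["range_z"]>0)]; print(i,st[i].tolist(),np.round(ce[i]),np.round(np.median(q,0),3),np.round(np.percentile(q,2,0),3),np.round(np.percentile(q,98,0),3))
E
```

```text
{'time_s': 0.0, 'joints': [-49.01, 22.089, 0.381, -0.031, -68.411, -14.816], 'joint_velocities': [0.063, -0.019, -0.072, -0.025, -0.004, -0.052], 'effort': [-0.002, -39.066, 18.74, 4.22, 0.011, -0.0], 'tcp_pos': [0.275, -0.56, 0.235], 'ee_rot': [[-0.898, -0.441, -0.001], [-0.441, 0.898, 0.002], [0.0, 0.002, -1.0]], 'wrist_force': [0.698, -0.04, -0.426], 'moment': [0.02, 0.009, -0.02], 'gripper_force': 0.0, 'gripper_width': 0.997}
top [ 0.37651419 -0.03113208  1.18383513] [[-0.017, -0.992, 0.124], [-1.0, 0.019, 0.008], [-0.01, -0.124, -0.992]] 502.9645156818634
1 [273, 192, 24, 53, 1178] [284. 218.] [0.469 0.06  0.049] [0.413 0.036 0.032] [0.526 0.085 0.054]
2 [371, 195, 24, 54, 1195] [382. 222.] [ 0.457 -0.162  0.049] [ 0.4   -0.193  0.006] [ 0.515 -0.138  0.054]
3 [319, 197, 24, 54, 1175] [331. 224.] [ 0.454 -0.045  0.049] [ 0.398 -0.07   0.021] [ 0.513 -0.021  0.054]
scene [ 0.92060315 -0.46327341  0.92124847] [[0.749, 0.546, -0.376], [0.663, -0.614, 0.429], [0.004, -0.57, -0.821]] 426.25613998726044
1 [305, 169, 45, 35, 724] [327. 186.] [0.477 0.057 0.048] [0.418 0.036 0.042] [0.532 0.083 0.052]
2 [272, 190, 46, 37, 789] [295. 208.] [ 0.462 -0.047  0.048] [ 0.403 -0.069  0.042] [ 0.516 -0.023  0.052]
3 [238, 219, 48, 41, 911] [262. 238.] [ 0.466 -0.164  0.048] [ 0.406 -0.186  0.041] [ 0.519 -0.139  0.052]
```

View pics/top0.png

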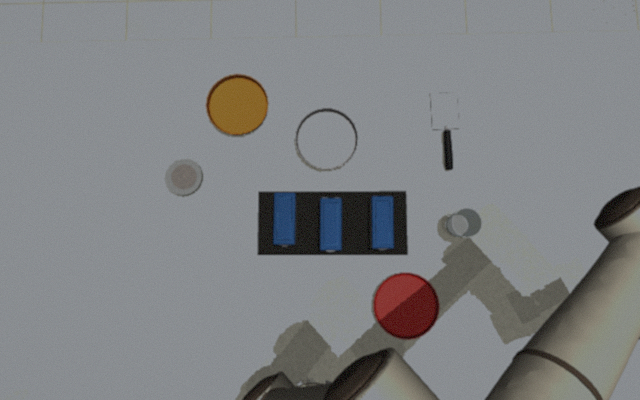

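View pics/scene0.png

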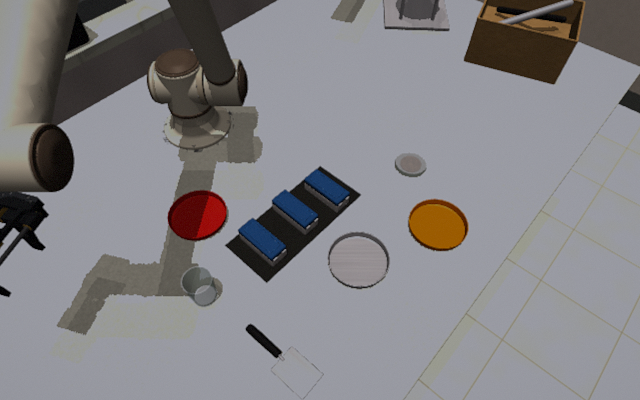

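Three pan-like things (top view): orange (237,105), bare metal (326,140), red (405,305). The metal one beyond the mat fits "stainless"; confirming in a crop, and measuring.

```bash
python3 - <<'E'
from h import *
def ray(c,uv,z):
    uv=np.asarray(uv,float).reshape(-1,2)
    d=np.c_[(uv[:,0]-c["cx"])/c["fx"],(uv[:,1]-c["cy"])/c["fy"],np.ones(len(uv))]@c["rotation"].T
    return (c["xyz"]+d*((z-c["xyz"][2])/d[:,2])[:,None])[:,:2]
R={}
for n in("top","scene"):
    c=dict(np.load(f"{n}.npz")); p=pts(c); hsv=cv2.cvtColor(c["frame"],cv2.COLOR_BGR2HSV)
    m=cv2.inRange(hsv,(95,90,40),(130,255,255)); m[(p[...,2]<0.044)]=0
    for ct in cv2.findContours(m,cv2.RETR_EXTERNAL,cv2.CHAIN_APPROX_NONE)[0]:
        if len(ct)<50: continue
        xy=ray(c,ct,0.048); print(n,np.round(cv2.minAreaRect((xy*1000).astype(np.float32)),1).tolist() if 0 else [np.round(a,1) for a in cv2.minAreaRect((xy*1000).astype(np.float32))])
    # tall-ish things
    m=((p[...,2]>0.010)&(p[...,2]<0.2)&(c["range_z"]>0)).astype(np.uint8)
    k,l,st,ce=cv2.connectedComponentsWithStats(m)
    for i in range(1,k):
        if 60<st[i,4]<6000:
            q=p[l==i]; print("  obj",st[i].tolist(),np.round(np.percentile(q,[2,98],0),3).tolist())
c=dict(np.load("top.npz")); p=pts(c)
# pan rim
z=p[...,2][90:190,280:370]; 
v,u=np.nonzero((z>0.012)&(z<0.03)); 
if len(u): 
    xy=ray(c,np.c_[u+280,v+90],0.022)
    print("rim",len(u),cv2.minEnclosingCircle((xy*1000).astype(np.float32)))
g=cv2.cvtColor(c["frame"],cv2.COLOR_BGR2GRAY)[95:185,280:372]
e=cv2.Canny(g,40,100); v,u=np.nonzero(e); print("edge",cv2.minEnclosingCircle((ray(c,np.c_[u+280,v+95],0.022)*1000).astype(np.float32)))
a=cv2.resize(c["frame"][60:200,190:380],None,fx=4,fy=4,interpolation=cv2.INTER_CUBIC); cv2.imwrite("pics/crop_pan.png",a)
E
```

```text
top [array([456.8, -45.4]), array([ 47.7, 117.7]), np.float64(89.0)]
top [array([ 458. , -161.6]), array([ 49.6, 115.9]), np.float64(88.3)]
top [array([470. ,  59.9]), array([ 50.1, 118.2]), np.float64(89.4)]
  obj [206, 74, 62, 61, 408] [[0.675, 0.1, 0.01], [0.821, 0.246, 0.027]]
  obj [295, 107, 63, 60, 362] [[0.598, -0.112, 0.01], [0.733, 0.034, 0.027]]
  obj [443, 129, 10, 41, 323] [[0.583, -0.335, 0.011], [0.674, -0.317, 0.024]]
  obj [163, 157, 40, 38, 1172] [[0.536, 0.26, 0.012], [0.618, 0.342, 0.021]]
  obj [272, 192, 24, 54, 1209] [[0.411, 0.036, 0.03], [0.527, 0.085, 0.054]]
  obj [370, 195, 24, 56, 1251] [[0.399, -0.185, 0.023], [0.515, -0.136, 0.054]]
  obj [320, 197, 23, 55, 1183] [[0.397, -0.069, 0.042], [0.514, -0.021, 0.054]]
  obj [446, 207, 37, 31, 620] [[0.42, -0.372, 0.013], [0.481, -0.309, 0.089]]
  obj [373, 272, 66, 68, 377] [[0.197, -0.285, 0.01], [0.343, -0.14, 0.027]]
  obj [242, 371, 53, 29, 475] [[0.116, 0.039, 0.144], [0.157, 0.128, 0.2]]
scene [array([ 462.5, -162.8]), array([ 50. , 118.6]), np.float64(89.0)]
scene [array([460.2, -46.2]), array([ 49.9, 1
[... 465 characters left out ...]
33, 0.083, 0.051]]
  obj [272, 189, 47, 45, 1087] [[0.402, -0.07, 0.013], [0.518, -0.022, 0.051]]
  obj [168, 190, 59, 50, 421] [[0.198, -0.284, 0.01], [0.345, -0.139, 0.024]]
  obj [409, 199, 60, 51, 453] [[0.677, 0.101, 0.01], [0.821, 0.247, 0.024]]
  obj [238, 218, 49, 48, 1187] [[0.405, -0.187, 0.012], [0.521, -0.138, 0.051]]
  obj [328, 231, 62, 57, 433] [[0.589, -0.111, 0.01], [0.734, 0.035, 0.024]]
  obj [181, 266, 36, 39, 969] [[0.422, -0.371, 0.012], [0.485, -0.311, 0.086]]
  obj [246, 323, 36, 35, 385] [[0.587, -0.335, 0.011], [0.678, -0.317, 0.021]]
rim 345 ((660.2854614257812, -38.91331481933594), 74.65900421142578)
edge ((655.8497924804688, -37.6472282409668), 78.06055450439453)
```

View pics/crop_pan.png

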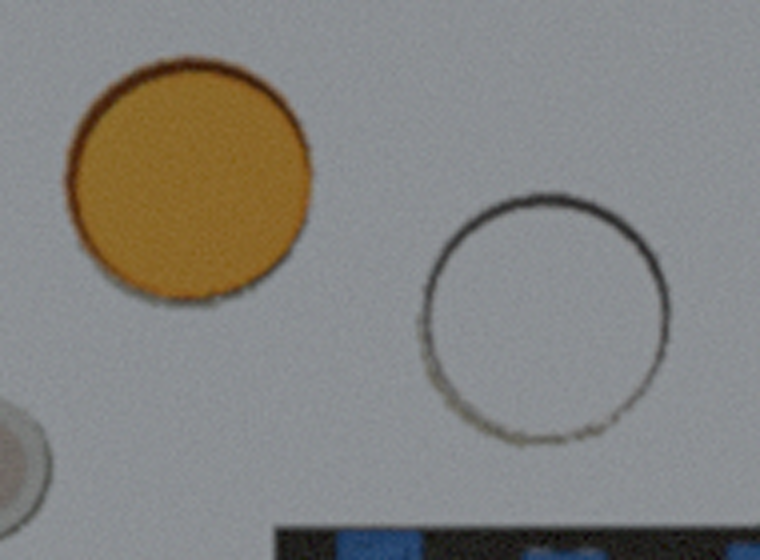

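The crop shows a plain grey metal round pan at crop (547,320) (top view 326,140), against the orange one; it is the stainless one, centre about (0.661, -0.038). Starting with the right-hand case at (0.460, -0.162).

Call:
play_rows:
  steps:
    - {"az":6.9,"claw":75}
    - {"az":6.9,"claw":75}
    - {"az":6.9,"claw":75}
    - {"az":6.8,"claw":75}
    - {"dx":-17.6,"dy":40.2,"dz":8,"claw":75}
    - {"dx":-17.6,"dy":40.2,"dz":8,"claw":75}
    - {"dx":-17.6,"dy":40.2,"dz":8,"claw":75}
    - {"dx":-17.6,"dy":40.2,"dz":8,"claw":75}
    - {"dx":-17.6,"dy":40.2,"dz":8,"claw":75}
    - {"dx":-17.6,"dy":40.2,"dz":8,"claw":75}
    - {"dx":-17.6,"dy":40.2,"dz":8,"claw":75}
    - {"dx":-17.6,"dy":40.2,"dz":8,"claw":75}
    - {"dx":-17.6,"dy":40.2,"dz":8,"claw":75}
    - {"dx":-17.6,"dy":40.2,"dz":8,"claw":75}
    - {"claw":75}
    - {"claw":75}
    - {"claw":75}

```text
invalid input at $.steps[0]: expected keys ax, ay, az, dx, dy, dz, claw
```

```bash
cat >> h.py <<'E'
def st():
    s=sense(); R=np.array(s["ee_rot"])
    print("t",round(s["time_s"],2),"tcp",np.round(np.array(s["tcp_pos"])*1000,1),"x",np.round(R[:,0],4),"z",np.round(R[:,2],4),"F",np.round(s["wrist_force"],2),"M",np.round(s["moment"],3),"w",round(s["gripper_width"]*87,1),"g",round(s["gripper_force"],1),"j",np.round(s["joints"],0)); return s
E
python3 - <<'E'
from h import *
s=st(); c=capture("wrist"); cv2.imwrite("pics/w1.png",c["frame"]); np.savez("w1.npz",**c); p=pts(c)
hsv=cv2.cvtColor(c["frame"],cv2.COLOR_BGR2HSV)
m=cv2.inRange(hsv,(95,90,40),(130,255,255)); m[(p[...,2]<0.040)|(p[...,2]>0.06)]=0
print(c["xyz"])
for ct in cv2.findContours(m,cv2.RETR_EXTERNAL,cv2.CHAIN_APPROX_NONE)[0]:
    if len(ct)<50: continue
    mm=np.zeros_like(m); cv2.drawContours(mm,[ct],-1,1,-1); q=p[(mm>0)&(m>0)]
    print(cv2.boundingRect(ct),np.median(q[:,2]),cv2.minAreaRect((q[:,:2]*1000).astype(np.float32)))
E
```

```text
t 0.1 tcp [ 275.5 -560.4  235.5] x [-8.975e-01 -4.409e-01  1.000e-04] z [-0.001   0.0018 -1.    ] F [-0.2  -0.1  -0.44] M [-0.001  0.032 -0.081] w 86.7 g 0.0 j [-49.  22.   0.  -0. -68. -15.]
[ 0.20192018 -0.59667466  0.38392683]
```

View pics/w1.png

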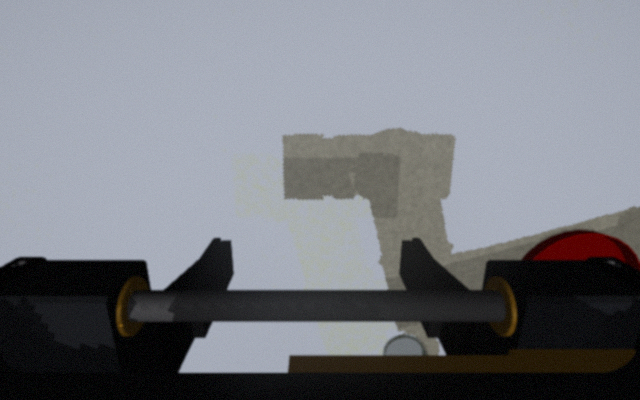

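The move was refused because each row needs every key, so the wrist view (red pan at 580,245) is still from the start pose. I'll resend it.

Call:
play_rows:
  steps:
    - {"ax":0,"ay":0,"az":6.9,"dx":0,"dy":0,"dz":0,"claw":75}
    - {"ax":0,"ay":0,"az":6.9,"dx":0,"dy":0,"dz":0,"claw":75}
    - {"ax":0,"ay":0,"az":6.9,"dx":0,"dy":0,"dz":0,"claw":75}
    - {"ax":0,"ay":0,"az":6.8,"dx":0,"dy":0,"dz":0,"claw":75}
    - {"ax":0,"ay":0,"az":0,"dx":-17.6,"dy":40.2,"dz":8,"claw":75}
    - {"ax":0,"ay":0,"az":0,"dx":-17.6,"dy":40.2,"dz":8,"claw":75}
    - {"ax":0,"ay":0,"az":0,"dx":-17.6,"dy":40.2,"dz":8,"claw":75}
    - {"ax":0,"ay":0,"az":0,"dx":-17.6,"dy":40.2,"dz":8,"claw":75}
    - {"ax":0,"ay":0,"az":0,"dx":-17.6,"dy":40.2,"dz":8,"claw":75}
    - {"ax":0,"ay":0,"az":0,"dx":-17.6,"dy":40.2,"dz":8,"claw":75}
    - {"ax":0,"ay":0,"az":0,"dx":-17.6,"dy":40.2,"dz":8,"claw":75}
    - {"ax":0,"ay":0,"az":0,"dx":-17.6,"dy":40.2,"dz":8,"claw":75}
    - {"ax":0,"ay":0,"az":0,"dx":-17.6,"dy":40.2,"dz":8,"claw":75}
    - {"ax":0,"ay":0,"az":0,"dx":-17.6,"dy":40.2,"dz":8,"claw":75}
    - {"ax":0,"ay":0,"az":0,"dx":0,"dy":0,"dz":0,"claw":75}
    - {"ax":0,"ay":0,"az":0,"dx":0,"dy":0,"dz":0,"claw":75}

```text
time_s: 1.75
tcp_pos: [0.461, -0.1621, 0.1562]
ee_rot: [[-1.0, 0.021, -0.001], [0.021, 1.0, 0.0], [0.001, -0.0, -1.0]]
wrist_force: [-1.7, 0.5, 1.1]
gripper_width: 0.864
gripper_force: 0.0
```

```bash
cat > wr.py <<'E'
from h import *
import sys
s=st(); c=capture("wrist"); cv2.imwrite(f"pics/{sys.argv[1]}.png",c["frame"]); p=pts(c)
hsv=cv2.cvtColor(c["frame"],cv2.COLOR_BGR2HSV)
m=cv2.inRange(hsv,(95,90,40),(130,255,255)); m[(p[...,2]<0.040)|(p[...,2]>0.06)]=0
for ct in cv2.findContours(m,cv2.RETR_EXTERNAL,cv2.CHAIN_APPROX_NONE)[0]:
    if len(ct)<50: continue
    mm=np.zeros_like(m); cv2.drawContours(mm,[ct],-1,1,-1); q=p[(mm>0)&(m>0)]
    print(cv2.boundingRect(ct),np.median(q[:,2]),cv2.minAreaRect((q[:,:2]*1000).astype(np.float32)))
E
python3 wr.py w2
```

```text
t 1.75 tcp [ 461.  -162.1  156.2] x [-0.9998  0.0207  0.0011] z [-0.0011  0.     -1.    ] F [-1.66  0.46  1.1 ] M [-0.042 -0.011  0.028] w 75.2 g 0.0 j [ -0.  13. -25.  -0. -52. -91.]
(548, 129, 92, 142) 0.04858766481615184 ((469.83575439453125, 58.025142669677734), (50.3370475769043, 115.01216888427734), 89.37425994873047)
(280, 119, 68, 146) 0.048739311425584575 ((459.43377685546875, -162.84608459472656), (50.17148971557617, 117.90958404541016), 89.0297622680664)
(424, 112, 84, 149) 0.04860278857245248 ((457.5591125488281, -46.608150482177734), (49.93565368652344, 118.85073852539062), 88.85137176513672)
```

View pics/w2.png

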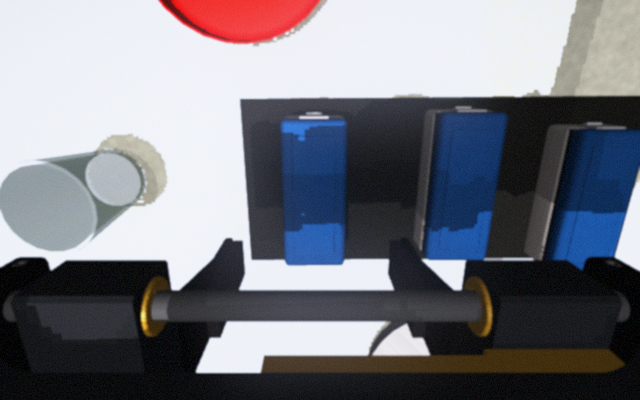

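The wrist view shows the right case (313,190) midway between the fingers, in line with them. I'll descend and grip at mid-height.

Call:
play_rows:
  steps:
    - {"ax":0,"ay":0,"az":0,"dx":1,"dy":-1,"dz":30,"claw":75}
    - {"ax":0,"ay":0,"az":0,"dx":0,"dy":0,"dz":30,"claw":75}
    - {"ax":0,"ay":0,"az":0,"dx":0,"dy":0,"dz":30,"claw":75}
    - {"ax":0,"ay":0,"az":0,"dx":0,"dy":0,"dz":25,"claw":75}
    - {"ax":0,"ay":0,"az":0,"dx":0,"dy":0,"dz":15,"claw":75}
    - {"ax":0,"ay":0,"az":0,"dx":0,"dy":0,"dz":0,"claw":75}
    - {"ax":0,"ay":0,"az":0,"dx":0,"dy":0,"dz":0,"claw":75}
    - {"ax":0,"ay":0,"az":0,"dx":0,"dy":0,"dz":0,"claw":40}
    - {"ax":0,"ay":0,"az":0,"dx":0,"dy":0,"dz":0,"claw":40}
    - {"ax":0,"ay":0,"az":0,"dx":0,"dy":0,"dz":0,"claw":40}
    - {"ax":0,"ay":0,"az":0,"dx":0,"dy":0,"dz":0,"claw":40}
    - {"ax":0,"ay":0,"az":0,"dx":0,"dy":0,"dz":0,"claw":40}
    - {"ax":0,"ay":0,"az":0,"dx":0,"dy":0,"dz":0,"claw":40}
    - {"ax":0,"ay":0,"az":0,"dx":0,"dy":0,"dz":0,"claw":40}

```text
time_s: 3.2
tcp_pos: [0.4602, -0.164, 0.0271]
ee_rot: [[-1.0, 0.023, 0.001], [0.023, 1.0, -0.0], [-0.001, -0.0, -1.0]]
wrist_force: [-1.1, 0.5, 5.4]
gripper_width: 0.575
gripper_force: 30.0
```

```bash
python3 -c "
from h import *
st()"
```

```text
t 3.2 tcp [ 460.2 -164.    27.1] x [-9.997e-01  2.270e-02 -6.000e-04] z [ 6.e-04 -1.e-04 -1.e+00] F [-1.06  0.46  5.44] M [0.306 0.251 0.108] w 50.1 g 30.0 j [ -1.  24. -33.   0. -33. -91.]
```

Call:
play_rows:
  steps:
    - {"ax":0,"ay":0,"az":0,"dx":0,"dy":0,"dz":-8,"claw":40}
    - {"ax":0,"ay":0,"az":0,"dx":0,"dy":0,"dz":-20,"claw":40}
    - {"ax":0,"ay":0,"az":0,"dx":0,"dy":0,"dz":-28,"claw":40}
    - {"ax":0,"ay":0,"az":0,"dx":0,"dy":0,"dz":-28,"claw":40}
    - {"ax":0,"ay":0,"az":0,"dx":0,"dy":0,"dz":-28,"claw":40}
    - {"ax":0,"ay":0,"az":0,"dx":0,"dy":0,"dz":-20,"claw":40}
    - {"ax":0,"ay":0,"az":0,"dx":0,"dy":0,"dz":-8,"claw":40}
    - {"ax":0,"ay":0,"az":0,"dx":0,"dy":0,"dz":0,"claw":40}
    - {"ax":0,"ay":0,"az":0,"dx":0,"dy":0,"dz":0,"claw":40}
    - {"ax":0,"ay":0,"az":0,"dx":0,"dy":0,"dz":0,"claw":40}
    - {"ax":0,"ay":0,"az":0,"dx":0,"dy":0,"dz":0,"claw":40}

```text
time_s: 4.3
tcp_pos: [0.4593, -0.164, 0.1653]
ee_rot: [[-1.0, 0.023, -0.003], [0.023, 1.0, 0.0], [0.003, 0.0, -1.0]]
wrist_force: [0.3, 0.3, -2.7]
gripper_width: 0.571
gripper_force: 30.0
```

```bash
python3 -c "
from h import *
st()"
```

```text
t 4.3 tcp [ 459.3 -164.   165.3] x [-0.9997  0.0234  0.0027] z [-2.6e-03  2.0e-04 -1.0e+00] F [ 0.3   0.32 -2.73] M [-0.03  -0.068 -0.065] w 49.7 g 30.0 j [ -1.  13. -24.  -0. -53. -91.]
```

```bash
cat > avg.py <<'E'
from h import *
M=[];F=[]
for i in range(8):
    capture("wrist"); s=sense(); M.append(s["moment"]);F.append(s["wrist_force"])
st(); print("avg M",np.mean(M,0).round(4),"sd",np.std(M,0).round(3),"F",np.mean(F,0).round(2))
E
python3 avg.py
```

```text
t 4.7 tcp [ 459.9 -164.   166.5] x [-9.997e-01  2.320e-02  1.000e-04] z [-1.e-04  0.e+00 -1.e+00] F [ 0.64 -1.11 -3.24] M [-0.023 -0.027 -0.047] w 49.8 g 30.0 j [ -1.  13. -24.  -0. -53. -91.]
avg M [-0.0322 -0.0324 -0.0115] sd [0.025 0.023 0.024] F [ 0.55 -0.12 -3.38]
```

Call:
play_rows:
  steps:
    - {"ax":0,"ay":7,"az":0,"dx":0,"dy":0,"dz":0,"claw":40}
    - {"ax":0,"ay":8,"az":0,"dx":0,"dy":0,"dz":0,"claw":40}
    - {"ax":0,"ay":5,"az":0,"dx":0,"dy":0,"dz":0,"claw":40}
    - {"ax":0,"ay":0,"az":0,"dx":0,"dy":0,"dz":0,"claw":40}
    - {"ax":0,"ay":0,"az":0,"dx":0,"dy":0,"dz":0,"claw":40}
    - {"ax":0,"ay":-8,"az":0,"dx":0,"dy":0,"dz":0,"claw":40}
    - {"ax":0,"ay":-8,"az":0,"dx":0,"dy":0,"dz":0,"claw":40}
    - {"ax":0,"ay":-8,"az":0,"dx":0,"dy":0,"dz":0,"claw":40}
    - {"ax":0,"ay":-8,"az":0,"dx":0,"dy":0,"dz":0,"claw":40}
    - {"ax":0,"ay":-8,"az":0,"dx":0,"dy":0,"dz":0,"claw":40}
    - {"ax":0,"ay":0,"az":0,"dx":0,"dy":0,"dz":0,"claw":40}
    - {"ax":0,"ay":0,"az":0,"dx":0,"dy":0,"dz":0,"claw":40}
    - {"ax":0,"ay":0,"az":0,"dx":0,"dy":0,"dz":0,"claw":40}
    - {"ax":0,"ay":8,"az":0,"dx":0,"dy":0,"dz":0,"claw":40}
    - {"ax":0,"ay":7,"az":0,"dx":0,"dy":0,"dz":0,"claw":40}
    - {"ax":0,"ay":5,"az":0,"dx":0,"dy":0,"dz":0,"claw":40}
    - {"ax":0,"ay":0,"az":0,"dx":0,"dy":0,"dz":0,"claw":40}
    - {"ax":0,"ay":0,"az":0,"dx":0,"dy":0,"dz":0,"claw":40}
    - {"ax":0,"ay":0,"az":0,"dx":0,"dy":0,"dz":0,"claw":40}

```text
time_s: 6.6
tcp_pos: [0.4593, -0.164, 0.1662]
ee_rot: [[-1.0, 0.023, -0.0], [0.023, 1.0, 0.0], [0.0, 0.0, -1.0]]
wrist_force: [0.2, 0.1, -4.3]
gripper_width: 0.573
gripper_force: 30.0
```

```bash
python3 avg.py
```

```text
t 7.0 tcp [ 459.8 -164.1  166.8] x [-9.997e-01  2.320e-02 -6.000e-04] z [ 6.e-04  0.e+00 -1.e+00] F [ 0.7  -0.45 -2.63] M [-0.045 -0.051 -0.03 ] w 49.4 g 30.0 j [ -1.  13. -24.  -0. -53. -91.]
avg M [-0.0329 -0.0218  0.0122] sd [0.027 0.028 0.026] F [ 0.2  -0.11 -3.07]
```

Call:
play_rows:
  steps:
    - {"ax":0,"ay":-7,"az":0,"dx":0,"dy":0,"dz":0,"claw":40}
    - {"ax":0,"ay":-8,"az":0,"dx":0,"dy":0,"dz":0,"claw":40}
    - {"ax":0,"ay":-5,"az":0,"dx":0,"dy":0,"dz":0,"claw":40}
    - {"ax":0,"ay":0,"az":0,"dx":0,"dy":0,"dz":0,"claw":40}
    - {"ax":0,"ay":0,"az":0,"dx":0,"dy":0,"dz":0,"claw":40}
    - {"ax":0,"ay":8,"az":0,"dx":0,"dy":0,"dz":0,"claw":40}
    - {"ax":0,"ay":8,"az":0,"dx":0,"dy":0,"dz":0,"claw":40}
    - {"ax":0,"ay":8,"az":0,"dx":0,"dy":0,"dz":0,"claw":40}
    - {"ax":0,"ay":8,"az":0,"dx":0,"dy":0,"dz":0,"claw":40}
    - {"ax":0,"ay":8,"az":0,"dx":0,"dy":0,"dz":0,"claw":40}
    - {"ax":0,"ay":0,"az":0,"dx":0,"dy":0,"dz":0,"claw":40}
    - {"ax":0,"ay":0,"az":0,"dx":0,"dy":0,"dz":0,"claw":40}
    - {"ax":0,"ay":0,"az":0,"dx":0,"dy":0,"dz":0,"claw":40}
    - {"ax":0,"ay":-8,"az":0,"dx":0,"dy":0,"dz":0,"claw":40}
    - {"ax":0,"ay":-7,"az":0,"dx":0,"dy":0,"dz":0,"claw":40}
    - {"ax":0,"ay":-5,"az":0,"dx":0,"dy":0,"dz":0,"claw":40}
    - {"ax":0,"ay":0,"az":0,"dx":0,"dy":0,"dz":0,"claw":40}
    - {"ax":0,"ay":0,"az":0,"dx":0,"dy":0,"dz":0,"claw":40}
    - {"ax":0,"ay":0,"az":0,"dx":0,"dy":0,"dz":0,"claw":40}

```text
time_s: 8.9
tcp_pos: [0.4607, -0.1641, 0.1671]
ee_rot: [[-1.0, 0.023, 0.0], [0.023, 1.0, -0.0], [-0.0, -0.0, -1.0]]
wrist_force: [0.2, -0.8, -3.5]
gripper_width: 0.572
gripper_force: 30.0
```

```bash
python3 avg.py
```

```text
t 9.3 tcp [ 460.  -164.1  166.2] x [-9.997e-01  2.310e-02  8.000e-04] z [-8.e-04 -0.e+00 -1.e+00] F [ 0.16  0.12 -3.35] M [-0.021  0.021  0.016] w 49.6 g 30.0 j [ -1.  13. -24.   0. -53. -91.]
avg M [-0.0361 -0.025  -0.0012] sd [0.024 0.032 0.036] F [ 0.03  0.15 -3.34]
```

The right-hand case is silent: the end-to-end moment is -0.022 against -0.025. I'll lay it back gently.

Call:
play_rows:
  steps:
    - {"ax":0,"ay":0,"az":0,"dx":0,"dy":0,"dz":12,"claw":40}
    - {"ax":0,"ay":0,"az":0,"dx":0,"dy":0,"dz":26,"claw":40}
    - {"ax":0,"ay":0,"az":0,"dx":0,"dy":0,"dz":30,"claw":40}
    - {"ax":0,"ay":0,"az":0,"dx":0,"dy":0,"dz":28,"claw":40}
    - {"ax":0,"ay":0,"az":0,"dx":0,"dy":0,"dz":18,"claw":40}
    - {"ax":0,"ay":0,"az":0,"dx":0,"dy":0,"dz":10,"claw":40}
    - {"ax":0,"ay":0,"az":0,"dx":0,"dy":0,"dz":5,"claw":40}
    - {"ax":0,"ay":0,"az":0,"dx":0,"dy":0,"dz":4,"claw":40}
    - {"ax":0,"ay":0,"az":0,"dx":0,"dy":0,"dz":3,"claw":40}
    - {"ax":0,"ay":0,"az":0,"dx":0,"dy":0,"dz":2,"claw":40}
    - {"ax":0,"ay":0,"az":0,"dx":0,"dy":0,"dz":1,"claw":40}
    - {"ax":0,"ay":0,"az":0,"dx":0,"dy":0,"dz":0,"claw":40}
    - {"ax":0,"ay":0,"az":0,"dx":0,"dy":0,"dz":0,"claw":40}

```text
time_s: 10.6
tcp_pos: [0.4601, -0.1641, 0.0278]
ee_rot: [[-1.0, 0.023, 0.001], [0.023, 1.0, -0.0], [-0.001, -0.0, -1.0]]
wrist_force: [-0.4, -0.2, -3.2]
gripper_width: 0.576
gripper_force: 30.0
```

```bash
python3 -c "
from h import *
st()"
```

```text
t 10.6 tcp [ 460.1 -164.1   27.8] x [-9.997e-01  2.320e-02 -6.000e-04] z [ 6.e-04 -0.e+00 -1.e+00] F [-0.44 -0.15 -3.23] M [-0.003 -0.04  -0.003] w 50.1 g 30.0 j [ -1.  24. -33.   0. -33. -91.]
```

Call:
play_rows:
  steps:
    - {"ax":0,"ay":0,"az":0,"dx":0,"dy":0,"dz":1,"claw":40}
    - {"ax":0,"ay":0,"az":0,"dx":0,"dy":0,"dz":1,"claw":40}
    - {"ax":0,"ay":0,"az":0,"dx":0,"dy":0,"dz":0,"claw":40}
    - {"ax":0,"ay":0,"az":0,"dx":0,"dy":0,"dz":0,"claw":75}
    - {"ax":0,"ay":0,"az":0,"dx":0,"dy":0,"dz":0,"claw":75}
    - {"ax":0,"ay":0,"az":0,"dx":0,"dy":0,"dz":0,"claw":75}
    - {"ax":0,"ay":0,"az":0,"dx":0,"dy":0,"dz":0,"claw":75}
    - {"ax":0,"ay":0,"az":0,"dx":0,"dy":0,"dz":-10,"claw":75}
    - {"ax":0,"ay":0,"az":0,"dx":0,"dy":0,"dz":-35,"claw":75}
    - {"ax":0,"ay":0,"az":0,"dx":0,"dy":0,"dz":-40,"claw":75}
    - {"ax":0,"ay":0,"az":0,"dx":1,"dy":30,"dz":-15,"claw":75}
    - {"ax":0,"ay":0,"az":0,"dx":1,"dy":37,"dz":0,"claw":75}
    - {"ax":0,"ay":0,"az":0,"dx":1,"dy":35,"dz":0,"claw":75}
    - {"ax":0,"ay":0,"az":0,"dx":1,"dy":15,"dz":0,"claw":75}
    - {"ax":0,"ay":0,"az":0,"dx":0,"dy":0,"dz":0,"claw":75}
    - {"ax":0,"ay":0,"az":0,"dx":0,"dy":0,"dz":0,"claw":75}

```text
time_s: 12.2
tcp_pos: [0.4587, -0.0469, 0.126]
ee_rot: [[-1.0, 0.022, 0.001], [0.022, 1.0, 0.0], [-0.001, 0.0, -1.0]]
wrist_force: [-0.5, -0.5, 0.3]
gripper_width: 0.861
gripper_force: 0.0
```

```bash
python3 wr.py w3
```

```text
t 12.2 tcp [458.7 -46.9 126. ] x [-9.998e-01  2.230e-02 -6.000e-04] z [ 6.e-04  0.e+00 -1.e+00] F [-0.48 -0.46  0.25] M [-0.068 -0.049  0.002] w 74.9 g 0.0 j [  14.   13.  -31.    0.  -46. -106.]
(424, 141, 90, 150) 0.04864665041576903 ((467.911376953125, 59.024818420410156), (49.9096565246582, 110.70480346679688), 89.0656509399414)
(100, 130, 95, 161) 0.04873970626965529 ((459.77581787109375, -162.12030029296875), (49.915409088134766, 118.81952667236328), 89.24266815185547)
(279, 122, 76, 162) 0.04871343187613214 ((456.9725341796875, -45.846553802490234), (50.15346908569336, 117.74876403808594), 88.87030792236328)
```

View pics/w3.png

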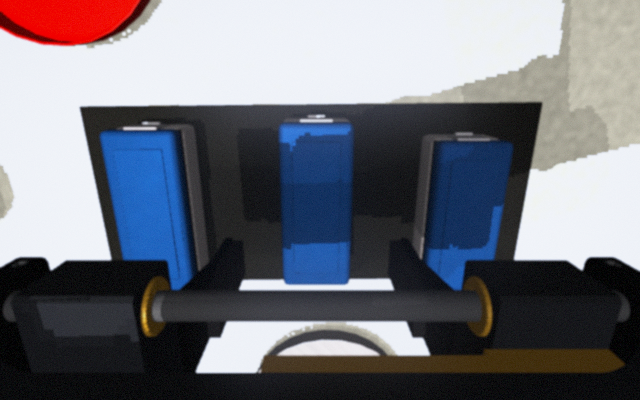

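The right case (145,205) lies flat back in its place, and the middle case (316,205) is centred between the fingers. I'll grip it and lift.

Call:
play_rows:
  steps:
    - {"ax":0,"ay":0,"az":0,"dx":0.5,"dy":0.5,"dz":30,"claw":75}
    - {"ax":0,"ay":0,"az":0,"dx":0,"dy":0,"dz":30,"claw":75}
    - {"ax":0,"ay":0,"az":0,"dx":0,"dy":0,"dz":25,"claw":75}
    - {"ax":0,"ay":0,"az":0,"dx":0,"dy":0,"dz":14,"claw":75}
    - {"ax":0,"ay":0,"az":0,"dx":0,"dy":0,"dz":0,"claw":75}
    - {"ax":0,"ay":0,"az":0,"dx":0,"dy":0,"dz":0,"claw":40}
    - {"ax":0,"ay":0,"az":0,"dx":0,"dy":0,"dz":0,"claw":40}
    - {"ax":0,"ay":0,"az":0,"dx":0,"dy":0,"dz":0,"claw":40}
    - {"ax":0,"ay":0,"az":0,"dx":0,"dy":0,"dz":0,"claw":40}
    - {"ax":0,"ay":0,"az":0,"dx":0,"dy":0,"dz":0,"claw":40}
    - {"ax":0,"ay":0,"az":0,"dx":0,"dy":0,"dz":0,"claw":40}

```text
time_s: 13.35
tcp_pos: [0.4586, -0.0465, 0.0273]
ee_rot: [[-1.0, 0.023, 0.001], [0.023, 1.0, 0.0], [-0.001, 0.0, -1.0]]
wrist_force: [-1.0, -0.8, 5.5]
gripper_width: 0.571
gripper_force: 30.0
```

Call:
play_rows:
  steps:
    - {"ax":0,"ay":0,"az":0,"dx":0,"dy":0,"dz":-8,"claw":40}
    - {"ax":0,"ay":0,"az":0,"dx":0,"dy":0,"dz":-20,"claw":40}
    - {"ax":0,"ay":0,"az":0,"dx":0,"dy":0,"dz":-28,"claw":40}
    - {"ax":0,"ay":0,"az":0,"dx":0,"dy":0,"dz":-28,"claw":40}
    - {"ax":0,"ay":0,"az":0,"dx":0,"dy":0,"dz":-28,"claw":40}
    - {"ax":0,"ay":0,"az":0,"dx":0,"dy":0,"dz":-20,"claw":40}
    - {"ax":0,"ay":0,"az":0,"dx":0,"dy":0,"dz":-8,"claw":40}
    - {"ax":0,"ay":0,"az":0,"dx":0,"dy":0,"dz":0,"claw":40}
    - {"ax":0,"ay":0,"az":0,"dx":0,"dy":0,"dz":0,"claw":40}
    - {"ax":0,"ay":0,"az":0,"dx":0,"dy":0,"dz":0,"claw":40}

```text
time_s: 14.35
tcp_pos: [0.4571, -0.0466, 0.1651]
ee_rot: [[-1.0, 0.024, -0.003], [0.024, 1.0, -0.0], [0.003, -0.0, -1.0]]
wrist_force: [0.9, -0.7, -2.9]
gripper_width: 0.572
gripper_force: 30.0
```

```bash
python3 avg.py
```

```text
t 14.75 tcp [458.1 -46.5 166.4] x [-9.997e-01  2.320e-02  4.000e-04] z [-4.e-04 -1.e-04 -1.e+00] F [ 0.32  1.03 -3.68] M [-0.019 -0.002 -0.008] w 49.7 g 30.0 j [  15.   10.  -28.   -0.  -52. -106.]
avg M [-0.0234 -0.027  -0.0186] sd [0.028 0.03  0.018] F [ 0.12  0.12 -3.25]
```

Call:
play_rows:
  steps:
    - {"ax":0,"ay":7,"az":0,"dx":0,"dy":0,"dz":0,"claw":40}
    - {"ax":0,"ay":8,"az":0,"dx":0,"dy":0,"dz":0,"claw":40}
    - {"ax":0,"ay":5,"az":0,"dx":0,"dy":0,"dz":0,"claw":40}
    - {"ax":0,"ay":0,"az":0,"dx":0,"dy":0,"dz":0,"claw":40}
    - {"ax":0,"ay":0,"az":0,"dx":0,"dy":0,"dz":0,"claw":40}
    - {"ax":0,"ay":-8,"az":0,"dx":0,"dy":0,"dz":0,"claw":40}
    - {"ax":0,"ay":-8,"az":0,"dx":0,"dy":0,"dz":0,"claw":40}
    - {"ax":0,"ay":-8,"az":0,"dx":0,"dy":0,"dz":0,"claw":40}
    - {"ax":0,"ay":-8,"az":0,"dx":0,"dy":0,"dz":0,"claw":40}
    - {"ax":0,"ay":-8,"az":0,"dx":0,"dy":0,"dz":0,"claw":40}
    - {"ax":0,"ay":0,"az":0,"dx":0,"dy":0,"dz":0,"claw":40}
    - {"ax":0,"ay":0,"az":0,"dx":0,"dy":0,"dz":0,"claw":40}
    - {"ax":0,"ay":0,"az":0,"dx":0,"dy":0,"dz":0,"claw":40}
    - {"ax":0,"ay":8,"az":0,"dx":0,"dy":0,"dz":0,"claw":40}
    - {"ax":0,"ay":7,"az":0,"dx":0,"dy":0,"dz":0,"claw":40}
    - {"ax":0,"ay":5,"az":0,"dx":0,"dy":0,"dz":0,"claw":40}
    - {"ax":0,"ay":0,"az":0,"dx":0,"dy":0,"dz":0,"claw":40}
    - {"ax":0,"ay":0,"az":0,"dx":0,"dy":0,"dz":0,"claw":40}
    - {"ax":0,"ay":0,"az":0,"dx":0,"dy":0,"dz":0,"claw":40}

```text
time_s: 16.65
tcp_pos: [0.4576, -0.0466, 0.1664]
ee_rot: [[-1.0, 0.023, 0.0], [0.023, 1.0, 0.0], [-0.0, 0.0, -1.0]]
wrist_force: [-0.2, -0.6, -3.8]
gripper_width: 0.572
gripper_force: 30.0
```

```bash
python3 avg.py
```

```text
t 17.05 tcp [458.  -46.5 166.7] x [-9.997e-01  2.300e-02 -5.000e-04] z [ 5.e-04  0.e+00 -1.e+00] F [-0.31 -0.01 -3.02] M [-0.02   0.013  0.013] w 49.5 g 30.0 j [  15.   10.  -28.    0.  -52. -106.]
avg M [-0.0151  0.0128  0.0076] sd [0.018 0.04  0.04 ] F [-0.04 -0.04 -3.16]
```

Call:
play_rows:
  steps:
    - {"ax":0,"ay":-7,"az":0,"dx":0,"dy":0,"dz":0,"claw":40}
    - {"ax":0,"ay":-8,"az":0,"dx":0,"dy":0,"dz":0,"claw":40}
    - {"ax":0,"ay":-5,"az":0,"dx":0,"dy":0,"dz":0,"claw":40}
    - {"ax":0,"ay":0,"az":0,"dx":0,"dy":0,"dz":0,"claw":40}
    - {"ax":0,"ay":0,"az":0,"dx":0,"dy":0,"dz":0,"claw":40}
    - {"ax":0,"ay":8,"az":0,"dx":0,"dy":0,"dz":0,"claw":40}
    - {"ax":0,"ay":8,"az":0,"dx":0,"dy":0,"dz":0,"claw":40}
    - {"ax":0,"ay":8,"az":0,"dx":0,"dy":0,"dz":0,"claw":40}
    - {"ax":0,"ay":8,"az":0,"dx":0,"dy":0,"dz":0,"claw":40}
    - {"ax":0,"ay":8,"az":0,"dx":0,"dy":0,"dz":0,"claw":40}
    - {"ax":0,"ay":0,"az":0,"dx":0,"dy":0,"dz":0,"claw":40}
    - {"ax":0,"ay":0,"az":0,"dx":0,"dy":0,"dz":0,"claw":40}
    - {"ax":0,"ay":0,"az":0,"dx":0,"dy":0,"dz":0,"claw":40}
    - {"ax":0,"ay":-8,"az":0,"dx":0,"dy":0,"dz":0,"claw":40}
    - {"ax":0,"ay":-7,"az":0,"dx":0,"dy":0,"dz":0,"claw":40}
    - {"ax":0,"ay":-5,"az":0,"dx":0,"dy":0,"dz":0,"claw":40}
    - {"ax":0,"ay":0,"az":0,"dx":0,"dy":0,"dz":0,"claw":40}
    - {"ax":0,"ay":0,"az":0,"dx":0,"dy":0,"dz":0,"claw":40}
    - {"ax":0,"ay":0,"az":0,"dx":0,"dy":0,"dz":0,"claw":40}

```text
time_s: 18.95
tcp_pos: [0.4591, -0.0463, 0.1672]
ee_rot: [[-1.0, 0.023, 0.001], [0.023, 1.0, 0.0], [-0.001, 0.0, -1.0]]
wrist_force: [0.9, 0.3, -3.2]
gripper_width: 0.57
gripper_force: 30.0
```

```bash
python3 avg.py
```

```text
t 19.35 tcp [458.3 -46.5 166.3] x [-9.997e-01  2.340e-02  6.000e-04] z [-6.e-04 -2.e-04 -1.e+00] F [ 0.93 -0.76 -3.17] M [-0.027  0.043  0.013] w 49.8 g 30.0 j [  15.   10.  -28.    0.  -52. -106.]
avg M [-0.0555 -0.0143  0.023 ] sd [0.036 0.039 0.019] F [ 0.1   0.03 -3.42]
```

The difference (+0.013 against -0.014) is within the noise and has the wrong sign for a ball, so I'll re-check with longer averages at each end.

```bash
sed -i 's/range(8)/range(int(sys.argv[1]))/; s/^M=/import sys\nM=/' avg.py; python3 avg.py 24
```

```text
t 20.55 tcp [458.2 -46.5 166.5] x [-9.997e-01  2.320e-02 -1.000e-04] z [ 1.e-04 -1.e-04 -1.e+00] F [-0.08 -0.17 -3.29] M [-0.034 -0.009  0.03 ] w 49.8 g 30.0 j [  15.   10.  -28.    0.  -52. -106.]
avg M [-0.0325 -0.0252 -0.0054] sd [0.027 0.029 0.027] F [ 0.1  -0.01 -3.16]
```

Call:
play_rows:
  steps:
    - {"ax":0,"ay":-8,"az":0,"dx":0,"dy":0,"dz":0,"claw":40}
    - {"ax":0,"ay":-8,"az":0,"dx":0,"dy":0,"dz":0,"claw":40}
    - {"ax":0,"ay":-8,"az":0,"dx":0,"dy":0,"dz":0,"claw":40}
    - {"ax":0,"ay":0,"az":0,"dx":0,"dy":0,"dz":0,"claw":40}
    - {"ax":0,"ay":0,"az":0,"dx":0,"dy":0,"dz":0,"claw":40}
    - {"ax":0,"ay":0,"az":0,"dx":0,"dy":0,"dz":0,"claw":40}
    - {"ax":0,"ay":8,"az":0,"dx":0,"dy":0,"dz":0,"claw":40}
    - {"ax":0,"ay":8,"az":0,"dx":0,"dy":0,"dz":0,"claw":40}
    - {"ax":0,"ay":8,"az":0,"dx":0,"dy":0,"dz":0,"claw":40}
    - {"ax":0,"ay":0,"az":0,"dx":0,"dy":0,"dz":0,"claw":40}
    - {"ax":0,"ay":0,"az":0,"dx":0,"dy":0,"dz":0,"claw":40}
    - {"ax":0,"ay":0,"az":0,"dx":0,"dy":0,"dz":0,"claw":40}

```text
time_s: 21.75
tcp_pos: [0.4611, -0.0531, 0.1676]
ee_rot: [[-0.999, 0.034, -0.024], [0.034, 0.999, -0.013], [0.023, -0.014, -1.0]]
wrist_force: [-0.3, -0.9, -3.1]
gripper_width: 0.571
gripper_force: 30.0
```

```bash
python3 avg.py 24
```

```text
t 22.95 tcp [461.  -53.4 167.7] x [-0.9991  0.034   0.0234] z [-0.0239 -0.0144 -0.9996] F [ 0.63 -0.21 -3.21] M [ 0.023 -0.14   0.041] w 49.5 g 30.0 j [  14.   11.  -27.    1.  -54. -106.]
avg M [ 0.0179 -0.1033 -0.001 ] sd [0.025 0.028 0.027] F [ 0.14  0.01 -3.14]
```

The larger tilt was clipped, leaving the tool 1.5° off level, and that alone explains the moment change. I'll work out the correction.

```bash
cat > fix.py <<'E'
from h import *
import sys
from scipy.spatial.transform import Rotation as Ro
s=sense(); R=np.array(s["ee_rot"]); t=np.radians(-1.33)
# target: z down, tool x at 180deg+yaw
x=np.array([-np.cos(t),-np.sin(t),0]); z=np.array([0,0,-1.]); T=np.c_[x,np.cross(z,x),z]
print("rotvec deg (tool)",np.degrees(Ro.from_matrix(R.T@T).as_rotvec()).round(2))
p=np.array([float(a) for a in sys.argv[1:4]]); d=p-np.array(s["tcp_pos"])*1000
print("shift now-axes",(R.T@d).round(1),"target-axes",(T.T@d).round(1))
E
python3 fix.py 458.2 -46.5 166.5
```

```text
rotvec deg (tool) [-0.86 -1.34 -0.61]
shift now-axes [3.  6.9 1.2] target-axes [2.9 6.9 1.2]
```

Call:
play_rows:
  steps:
    - {"ax":-0.86,"ay":-1.34,"az":-0.61,"dx":0,"dy":0,"dz":0,"claw":40}
    - {"ax":0,"ay":0,"az":0,"dx":2.9,"dy":6.9,"dz":1.2,"claw":40}
    - {"ax":0,"ay":-7,"az":0,"dx":0,"dy":0,"dz":0,"claw":40}
    - {"ax":0,"ay":-7,"az":0,"dx":0,"dy":0,"dz":0,"claw":40}
    - {"ax":0,"ay":-4,"az":0,"dx":0,"dy":0,"dz":0,"claw":40}
    - {"ax":0,"ay":0,"az":0,"dx":0,"dy":0,"dz":0,"claw":40}
    - {"ax":0,"ay":0,"az":0,"dx":0,"dy":0,"dz":0,"claw":40}
    - {"ax":0,"ay":0,"az":0,"dx":0,"dy":0,"dz":0,"claw":40}
    - {"ax":0,"ay":7,"az":0,"dx":0,"dy":0,"dz":0,"claw":40}
    - {"ax":0,"ay":7,"az":0,"dx":0,"dy":0,"dz":0,"claw":40}
    - {"ax":0,"ay":4,"az":0,"dx":0,"dy":0,"dz":0,"claw":40}
    - {"ax":0,"ay":0,"az":0,"dx":0,"dy":0,"dz":0,"claw":40}
    - {"ax":0,"ay":0,"az":0,"dx":0,"dy":0,"dz":0,"claw":40}
    - {"ax":0,"ay":0,"az":0,"dx":0,"dy":0,"dz":0,"claw":40}

```text
time_s: 24.35
tcp_pos: [0.4574, -0.0466, 0.1661]
ee_rot: [[-1.0, 0.023, -0.0], [0.023, 1.0, -0.0], [0.0, -0.0, -1.0]]
wrist_force: [0.4, 0.1, -3.0]
gripper_width: 0.569
gripper_force: 30.0
```

```bash
python3 avg.py 24; python3 fix.py 458.2 -46.5 166.5
```

```text
t 25.55 tcp [458.2 -46.5 166.5] x [-0.9997  0.0233  0.    ] z [-0. -0. -1.] F [-0.12  0.37 -3.33] M [-0.068 -0.045  0.065] w 49.6 g 30.0 j [  15.   10.  -28.    0.  -52. -106.]
avg M [-0.0386 -0.0355 -0.0014] sd [0.028 0.03  0.034] F [ 0.09  0.03 -3.19]
rotvec deg (tool) [-0. -0. -0.]
shift now-axes [ 0. -0.  0.] target-axes [ 0. -0.  0.]
```

Over all readings the middle case averages -0.0225 at one end and -0.023 at the other, so it is silent. I'll lay it back and go to the left case.

Call:
play_rows:
  steps:
    - {"ax":0,"ay":0,"az":0,"dx":0,"dy":0,"dz":12,"claw":40}
    - {"ax":0,"ay":0,"az":0,"dx":0,"dy":0,"dz":26,"claw":40}
    - {"ax":0,"ay":0,"az":0,"dx":0,"dy":0,"dz":30,"claw":40}
    - {"ax":0,"ay":0,"az":0,"dx":0,"dy":0,"dz":28,"claw":40}
    - {"ax":0,"ay":0,"az":0,"dx":0,"dy":0,"dz":18,"claw":40}
    - {"ax":0,"ay":0,"az":0,"dx":0,"dy":0,"dz":10,"claw":40}
    - {"ax":0,"ay":0,"az":0,"dx":0,"dy":0,"dz":5,"claw":40}
    - {"ax":0,"ay":0,"az":0,"dx":0,"dy":0,"dz":4,"claw":40}
    - {"ax":0,"ay":0,"az":0,"dx":0,"dy":0,"dz":3,"claw":40}
    - {"ax":0,"ay":0,"az":0,"dx":0,"dy":0,"dz":2,"claw":40}
    - {"ax":0,"ay":0,"az":0,"dx":0,"dy":0,"dz":1,"claw":40}
    - {"ax":0,"ay":0,"az":0,"dx":0,"dy":0,"dz":1,"claw":40}
    - {"ax":0,"ay":0,"az":0,"dx":0,"dy":0,"dz":1,"claw":40}
    - {"ax":0,"ay":0,"az":0,"dx":0,"dy":0,"dz":0,"claw":40}

```text
time_s: 26.95
tcp_pos: [0.4585, -0.0464, 0.0273]
ee_rot: [[-1.0, 0.023, 0.001], [0.023, 1.0, -0.0], [-0.001, -0.0, -1.0]]
wrist_force: [-4.0, 1.3, 10.8]
gripper_width: 0.574
gripper_force: 30.0
```

Call:
play_rows:
  steps:
    - {"ax":0,"ay":0,"az":0,"dx":0,"dy":0,"dz":0,"claw":75}
    - {"ax":0,"ay":0,"az":0,"dx":0,"dy":0,"dz":0,"claw":75}
    - {"ax":0,"ay":0,"az":0,"dx":0,"dy":0,"dz":0,"claw":75}
    - {"ax":0,"ay":0,"az":0,"dx":0,"dy":0,"dz":0,"claw":75}
    - {"ax":0,"ay":0,"az":0,"dx":0,"dy":0,"dz":-10,"claw":75}
    - {"ax":0,"ay":0,"az":0,"dx":0,"dy":0,"dz":-35,"claw":75}
    - {"ax":0,"ay":0,"az":0,"dx":0,"dy":0,"dz":-40,"claw":75}
    - {"ax":0,"ay":0,"az":0,"dx":-2.4,"dy":27,"dz":-15,"claw":75}
    - {"ax":0,"ay":0,"az":0,"dx":-3,"dy":32,"dz":0,"claw":75}
    - {"ax":0,"ay":0,"az":0,"dx":-3,"dy":32,"dz":0,"claw":75}
    - {"ax":0,"ay":0,"az":0,"dx":-2,"dy":15,"dz":0,"claw":75}
    - {"ax":0,"ay":0,"az":0,"dx":0,"dy":0,"dz":0,"claw":75}
    - {"ax":0,"ay":0,"az":0,"dx":0,"dy":0,"dz":0,"claw":75}

```text
time_s: 28.25
tcp_pos: [0.4707, 0.0589, 0.1255]
ee_rot: [[-1.0, 0.023, -0.001], [0.023, 1.0, -0.0], [0.001, -0.0, -1.0]]
wrist_force: [0.5, 0.0, -0.4]
gripper_width: 0.867
gripper_force: 0.0
```

```bash
python3 wr.py w4
```

```text
t 28.25 tcp [470.7  58.9 125.5] x [-9.997e-01  2.280e-02  9.000e-04] z [-9.e-04 -4.e-04 -1.e+00] F [ 0.51  0.02 -0.45] M [-0.04  -0.034  0.024] w 75.4 g 0.0 j [  27.   14.  -29.   -0.  -47. -118.]
(278, 127, 76, 161) 0.04874030656792065 ((471.73944091796875, 59.564979553222656), (50.1433219909668, 118.1431884765625), 89.01067352294922)
(0, 115, 51, 153) 0.04842434410841451 ((456.9719543457031, -143.42396545410156), (31.034696578979492, 110.45021057128906), 76.73428344726562)
(114, 107, 96, 168) 0.04876103947654756 ((457.4610290527344, -44.847991943359375), (50.269866943359375, 118.71796417236328), 88.74613189697266)
```

View pics/w4.png

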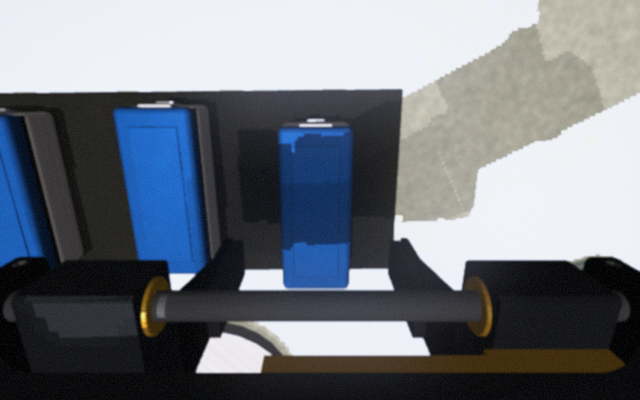

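The middle case (160,190) lies flat back in its place, and the left case (316,205) is centred. I'll grip and lift it.

Call:
play_rows:
  steps:
    - {"ax":0,"ay":0,"az":0,"dx":-0.8,"dy":0.5,"dz":30,"claw":75}
    - {"ax":0,"ay":0,"az":0,"dx":0,"dy":0,"dz":30,"claw":75}
    - {"ax":0,"ay":0,"az":0,"dx":0,"dy":0,"dz":25,"claw":75}
    - {"ax":0,"ay":0,"az":0,"dx":0,"dy":0,"dz":14,"claw":75}
    - {"ax":0,"ay":0,"az":0,"dx":0,"dy":0,"dz":0,"claw":75}
    - {"ax":0,"ay":0,"az":0,"dx":0,"dy":0,"dz":0,"claw":40}
    - {"ax":0,"ay":0,"az":0,"dx":0,"dy":0,"dz":0,"claw":40}
    - {"ax":0,"ay":0,"az":0,"dx":0,"dy":0,"dz":0,"claw":40}
    - {"ax":0,"ay":0,"az":0,"dx":0,"dy":0,"dz":0,"claw":40}
    - {"ax":0,"ay":0,"az":0,"dx":0,"dy":0,"dz":0,"claw":40}
    - {"ax":0,"ay":0,"az":0,"dx":0,"dy":0,"dz":0,"claw":40}

```text
time_s: 29.4
tcp_pos: [0.4721, 0.0595, 0.0273]
ee_rot: [[-1.0, 0.023, 0.001], [0.023, 1.0, -0.0], [-0.001, -0.0, -1.0]]
wrist_force: [-1.1, -2.9, 6.4]
gripper_width: 0.576
gripper_force: 30.0
```

Call:
play_rows:
  steps:
    - {"ax":0,"ay":0,"az":0,"dx":0,"dy":0,"dz":-8,"claw":40}
    - {"ax":0,"ay":0,"az":0,"dx":0,"dy":0,"dz":-20,"claw":40}
    - {"ax":0,"ay":0,"az":0,"dx":0,"dy":0,"dz":-28,"claw":40}
    - {"ax":0,"ay":0,"az":0,"dx":0,"dy":0,"dz":-28,"claw":40}
    - {"ax":0,"ay":0,"az":0,"dx":0,"dy":0,"dz":-28,"claw":40}
    - {"ax":0,"ay":0,"az":0,"dx":0,"dy":0,"dz":-20,"claw":40}
    - {"ax":0,"ay":0,"az":0,"dx":0,"dy":0,"dz":-8,"claw":40}
    - {"ax":0,"ay":0,"az":0,"dx":0,"dy":0,"dz":0,"claw":40}
    - {"ax":0,"ay":0,"az":0,"dx":0,"dy":0,"dz":0,"claw":40}
    - {"ax":0,"ay":0,"az":0,"dx":0,"dy":0,"dz":0,"claw":40}

```text
time_s: 30.4
tcp_pos: [0.4708, 0.0594, 0.1649]
ee_rot: [[-1.0, 0.024, -0.003], [0.024, 1.0, -0.001], [0.003, -0.001, -1.0]]
wrist_force: [0.2, -0.4, -5.9]
gripper_width: 0.575
gripper_force: 30.0
```

```bash
python3 avg.py 8
```

```text
t 30.8 tcp [471.8  59.7 166.4] x [-9.997e-01  2.320e-02  3.000e-04] z [-3.e-04 -2.e-04 -1.e+00] F [ 0.24 -0.08 -5.12] M [-0.053 -0.005  0.001] w 49.5 g 30.0 j [  27.   11.  -26.   -0.  -53. -118.]
avg M [-0.0106 -0.0511 -0.0058] sd [0.021 0.028 0.028] F [-0.06 -0.07 -5.49]
```

Call:
play_rows:
  steps:
    - {"ax":0,"ay":7,"az":0,"dx":0,"dy":0,"dz":0,"claw":40}
    - {"ax":0,"ay":7,"az":0,"dx":0,"dy":0,"dz":0,"claw":40}
    - {"ax":0,"ay":2,"az":0,"dx":0,"dy":0,"dz":0,"claw":40}
    - {"ax":0,"ay":0,"az":0,"dx":0,"dy":0,"dz":0,"claw":40}
    - {"ax":0,"ay":0,"az":0,"dx":0,"dy":0,"dz":0,"claw":40}
    - {"ax":0,"ay":-7,"az":0,"dx":0,"dy":0,"dz":0,"claw":40}
    - {"ax":0,"ay":-7,"az":0,"dx":0,"dy":0,"dz":0,"claw":40}
    - {"ax":0,"ay":-7,"az":0,"dx":0,"dy":0,"dz":0,"claw":40}
    - {"ax":0,"ay":-7,"az":0,"dx":0,"dy":0,"dz":0,"claw":40}
    - {"ax":0,"ay":-4,"az":0,"dx":0,"dy":0,"dz":0,"claw":40}
    - {"ax":0,"ay":0,"az":0,"dx":0,"dy":0,"dz":0,"claw":40}
    - {"ax":0,"ay":0,"az":0,"dx":0,"dy":0,"dz":0,"claw":40}
    - {"ax":0,"ay":0,"az":0,"dx":0,"dy":0,"dz":0,"claw":40}
    - {"ax":0,"ay":7,"az":0,"dx":0,"dy":0,"dz":0,"claw":40}
    - {"ax":0,"ay":7,"az":0,"dx":0,"dy":0,"dz":0,"claw":40}
    - {"ax":0,"ay":2,"az":0,"dx":0,"dy":0,"dz":0,"claw":40}
    - {"ax":0,"ay":0,"az":0,"dx":0,"dy":0,"dz":0,"claw":40}
    - {"ax":0,"ay":0,"az":0,"dx":0,"dy":0,"dz":0,"claw":40}
    - {"ax":0,"ay":0,"az":0,"dx":0,"dy":0,"dz":0,"claw":40}

```text
time_s: 32.7
tcp_pos: [0.4714, 0.0595, 0.1662]
ee_rot: [[-1.0, 0.023, -0.001], [0.023, 1.0, -0.0], [0.001, -0.0, -1.0]]
wrist_force: [-0.6, -0.5, -4.9]
gripper_width: 0.572
gripper_force: 30.0
```

```bash
python3 avg.py 16
```

```text
t 33.5 tcp [471.9  59.7 166.5] x [-9.997e-01  2.320e-02  1.000e-04] z [-1.e-04 -0.e+00 -1.e+00] F [ 0.66 -0.11 -5.23] M [-0.043 -0.1   -0.001] w 49.9 g 30.0 j [  27.   11.  -26.    0.  -53. -118.]
avg M [-0.0351 -0.0798  0.0001] sd [0.024 0.03  0.024] F [-0.   -0.07 -5.45]
```

Call:
play_rows:
  steps:
    - {"ax":0,"ay":-7,"az":0,"dx":0,"dy":0,"dz":0,"claw":40}
    - {"ax":0,"ay":-7,"az":0,"dx":0,"dy":0,"dz":0,"claw":40}
    - {"ax":0,"ay":-2,"az":0,"dx":0,"dy":0,"dz":0,"claw":40}
    - {"ax":0,"ay":0,"az":0,"dx":0,"dy":0,"dz":0,"claw":40}
    - {"ax":0,"ay":0,"az":0,"dx":0,"dy":0,"dz":0,"claw":40}
    - {"ax":0,"ay":7,"az":0,"dx":0,"dy":0,"dz":0,"claw":40}
    - {"ax":0,"ay":7,"az":0,"dx":0,"dy":0,"dz":0,"claw":40}
    - {"ax":0,"ay":7,"az":0,"dx":0,"dy":0,"dz":0,"claw":40}
    - {"ax":0,"ay":7,"az":0,"dx":0,"dy":0,"dz":0,"claw":40}
    - {"ax":0,"ay":4,"az":0,"dx":0,"dy":0,"dz":0,"claw":40}
    - {"ax":0,"ay":0,"az":0,"dx":0,"dy":0,"dz":0,"claw":40}
    - {"ax":0,"ay":0,"az":0,"dx":0,"dy":0,"dz":0,"claw":40}
    - {"ax":0,"ay":0,"az":0,"dx":0,"dy":0,"dz":0,"claw":40}
    - {"ax":0,"ay":-7,"az":0,"dx":0,"dy":0,"dz":0,"claw":40}
    - {"ax":0,"ay":-7,"az":0,"dx":0,"dy":0,"dz":0,"claw":40}
    - {"ax":0,"ay":-2,"az":0,"dx":0,"dy":0,"dz":0,"claw":40}
    - {"ax":0,"ay":0,"az":0,"dx":0,"dy":0,"dz":0,"claw":40}
    - {"ax":0,"ay":0,"az":0,"dx":0,"dy":0,"dz":0,"claw":40}
    - {"ax":0,"ay":0,"az":0,"dx":0,"dy":0,"dz":0,"claw":40}

```text
time_s: 35.4
tcp_pos: [0.4723, 0.06, 0.1669]
ee_rot: [[-1.0, 0.023, 0.0], [0.023, 1.0, 0.0], [-0.0, 0.0, -1.0]]
wrist_force: [0.3, -0.7, -4.9]
gripper_width: 0.572
gripper_force: 30.0
```

```bash
python3 avg.py 16; python3 fix.py 663 -38.5 210
```

```text
t 36.2 tcp [471.9  59.7 166.6] x [-0.9997  0.0232  0.    ] z [-0. -0. -1.] F [-0.88  1.22 -5.31] M [0.003 0.021 0.02 ] w 49.6 g 30.0 j [  27.   11.  -26.    0.  -53. -118.]
avg M [-0.0221  0.0249 -0.0047] sd [0.034 0.029 0.038] F [-0.16  0.22 -5.37]
rotvec deg (tool) [-0. -0.  0.]
shift now-axes [-193.4  -93.8  -43.4] target-axes [-193.4  -93.8  -43.4]
```

The left case rattles: its moment goes from -0.080 to +0.025 N m end to end, in the right direction. I'll carry it level to over the steel pan.

Call:
play_rows:
  steps:
    - {"ax":0,"ay":0,"az":0,"dx":-4.4,"dy":-2.1,"dz":0.8,"claw":40}
    - {"ax":0,"ay":0,"az":0,"dx":-8.7,"dy":-4.3,"dz":1.6,"claw":40}
    - {"ax":0,"ay":0,"az":0,"dx":-13.1,"dy":-6.4,"dz":2.4,"claw":40}
    - {"ax":0,"ay":0,"az":0,"dx":-17.4,"dy":-8.5,"dz":3.1,"claw":40}
    - {"ax":0,"ay":0,"az":0,"dx":-17.4,"dy":-8.5,"dz":3.1,"claw":40}
    - {"ax":0,"ay":0,"az":0,"dx":-17.4,"dy":-8.5,"dz":3.1,"claw":40}
    - {"ax":0,"ay":0,"az":0,"dx":-17.4,"dy":-8.5,"dz":3.1,"claw":40}
    - {"ax":0,"ay":0,"az":0,"dx":-17.4,"dy":-8.5,"dz":3.1,"claw":40}
    - {"ax":0,"ay":0,"az":0,"dx":-17.4,"dy":-8.5,"dz":3.1,"claw":40}
    - {"ax":0,"ay":0,"az":0,"dx":-17.4,"dy":-8.5,"dz":3.1,"claw":40}
    - {"ax":0,"ay":0,"az":0,"dx":-17.4,"dy":-8.5,"dz":3.1,"claw":40}
    - {"ax":0,"ay":0,"az":0,"dx":-13.1,"dy":-6.4,"dz":2.4,"claw":40}
    - {"ax":0,"ay":0,"az":0,"dx":-8.7,"dy":-4.3,"dz":1.6,"claw":40}
    - {"ax":0,"ay":0,"az":0,"dx":-4.4,"dy":-2.1,"dz":0.8,"claw":40}
    - {"ax":0,"ay":0,"az":0,"dx":0,"dy":0,"dz":0,"claw":40}
    - {"ax":0,"ay":0,"az":0,"dx":0,"dy":0,"dz":0,"claw":40}
    - {"ax":0,"ay":0,"az":0,"dx":0,"dy":0,"dz":0,"claw":40}
    - {"ax":0,"ay":0,"az":0,"dx":0,"dy":0,"dz":0,"claw":40}

```text
time_s: 38.0
tcp_pos: [0.661, -0.0379, 0.1326]
ee_rot: [[-1.0, 0.023, 0.0], [0.023, 1.0, 0.0], [-0.0, 0.0, -1.0]]
wrist_force: [0.3, -0.1, -4.8]
gripper_width: 0.575
gripper_force: 30.0
```

```bash
python3 - <<'E'
from h import *
st()
for n in("scene","wrist"):
    c=capture(n); cv2.imwrite(f"pics/{n}_f.png",c["frame"]); p=pts(c)
    hsv=cv2.cvtColor(c["frame"],cv2.COLOR_BGR2HSV)
    m=(cv2.inRange(hsv,(95,90,40),(130,255,255))>0)&(p[...,2]>0.146)&(p[...,2]<0.166)&(abs(p[...,0]-.661)<.08)
    q=p[m]
    if len(q)>50:
        A=np.c_[q[:,:2]-q[:,:2].mean(0),np.ones(len(q))]; k=np.linalg.lstsq(A,q[:,2],rcond=None)[0]
        print(n,len(q),"slopes deg",np.degrees(k[:2]).round(2),"z",k[2].round(4),cv2.minAreaRect((q[:,:2]*1000).astype(np.float32)))
    m=(p[...,2]>.012)&(p[...,2]<.03)&(np.hypot(p[...,0]-.661,p[...,1]+.0385)<.1)
    if m.sum()>50: print("rim",m.sum(),cv2.minEnclosingCircle((p[m][:,:2]*1000).astype(np.float32)))
    if n=="scene": cv2.imwrite("pics/final.png",cv2.resize(c["frame"][100:320,180:480],None,fx=2.6,fy=2.6))
E
```

```text
t 38.0 tcp [661.  -37.9 132.6] x [-9.997e-01  2.260e-02 -3.000e-04] z [ 3.e-04  1.e-04 -1.e+00] F [ 0.29 -0.09 -4.83] M [ 0.038 -0.028 -0.031] w 50.0 g 30.0 j [  11.   30.   -2.   -0.  -58. -102.]
scene 376 slopes deg [-1.73  1.4 ] z 0.1528 ((693.3442993164062, -38.43080139160156), (47.88867950439453, 54.70240020751953), 89.87869262695312)
rim 190 ((662.2415161132812, -39.06146240234375), 74.52137756347656)
wrist 20724 slopes deg [0.6  0.09] z 0.1536 ((647.6838989257812, -36.55536651611328), (51.43914794921875, 93.44049835205078), 88.250244140625)
rim 2614 ((662.3167724609375, -39.6220817565918), 74.90663146972656)
```

View pics/final.png

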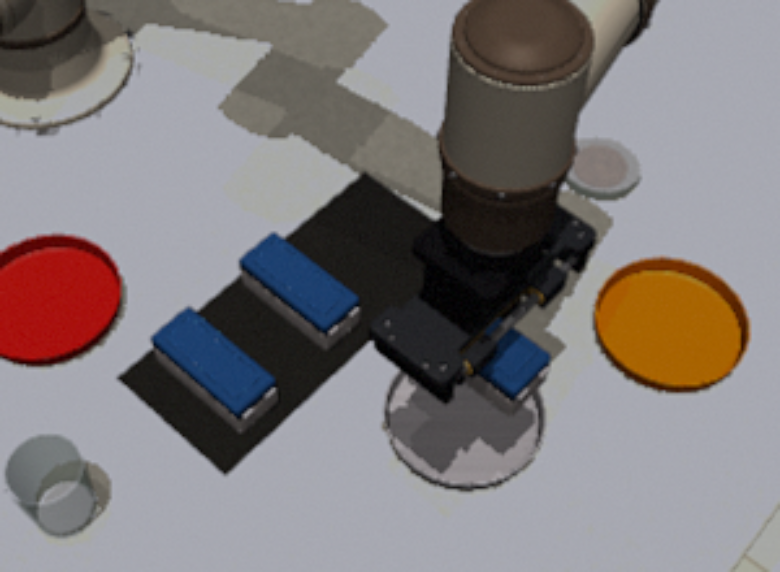

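The picture shows the case (515,365) held level over the middle of the steel pan (465,430), with the two silent cases flat on the mat and nothing else disturbed. Pan centre is (662,-39), the case is at (661,-38), its underside is about 88 mm above the rim and its tilt is under 1°. Handing in.

```bash
python3 -c "
from station import *
print(finish_job())"
```

```text
the job is handed in; nothing more can be done
None
```

The left case was the one that rattled; I handed the job in at about 38 s, still holding it lid up, level and still over the middle of the steel pan, about 88 mm above the rim, with the two silent cases laid back flat on the mat.

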